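Stop the melt pump, clamp its die block, reset the stop

ROBOT

A 6-joint arm with a two-finger parallel gripper is mounted at the origin on the work surface. World frame = base frame: x ahead of the robot, y to its left, z up, the work surface at z = 0. Lengths are in m, angles in rad, forces in N, time in s.
With the tool pointing down it reaches from about 0.35 to 0.775 m from the base axis. Payload 7.3 kg.
Tool frame: the origin (TCP) lies at the centre of the arm's flange, where the gripper is bolted on; the fingertips stand 178 mm ahead of it and the grasp point (between the pads) lies 159 mm ahead of it; z points along the fingers, y is the line along which they close (so a half turn about z gives the same grasp; the last joint's range is limited). The gripper opens to 92 mm and grips with 3 to 60 N. Pads are 19 mm wide; open, the fingers measure 130 mm over their backs; the gripper's body (75 mm by 190 mm) begins 47 mm behind the grasp point.
Start: joints at [-1.495, 0.342, 1.524, -0, 1.275, -0.146], TCP at [0.116, -0.512, 0.405] pointing down, gripper open.
Joint ranges: [-2.53, 2.53], [-0.77, 2.02], [0.04, 2.7], [-1, 4.14], [0.28, 2.66], [-3.11, 3.11]. Speed limits (rad/s): [2.57, 2.57, 3.14, 3.14, 3.14, 3.14].

INTERFACE

Orientations are given as [roll, pitch, yaw] about the fixed x, y, z axes, in that order (R = Rz(yaw) Ry(pitch) Rx(roll)).
In Python, from cell import telemetry, vision, ticket gives the robot as it stands.
- The arm moves only by the shell command python3 -m crank 'ROWS' [FORCE]. ROWS is JSON, a list of rows, each a list of 5 numbers: the gripper command: -1 is shut, 1 is fully open, values between are in proportion, then the shift along the tool's x, y, z in mm, then the turn about the tool's z in rad. In form: [[fingers, dx, dy, dz, roll], ...]. A call has 1 to 12 rows; each row is the pose to reach, as a shift and turn from the pose commanded when the call began, along the tool's axes at that moment; what a row does not reach only later rows make up. A row lasts 1/12 s, in which the tool goes at most 41.7 mm and 7.16 degrees, less where a joint would pass 70% of its speed; a pose out of reach is approached as far as the arm can. A call with a gripper value outside its range is refused whole. The fingers move at their own pace and stop on an object; FORCE is the grip in N (left out, the last holds). Time passes only in rows, so rows that repeat a pose let the fingers close. It gives the time, the measured TCP pose, the force, the opening and the grip force at its end, in the units of the state.
- telemetry.observe(): the state, without advancing time (a new reading comes with each control period).
- vision.read_camera(name): name is "scene" or "top" or "wrist"; returns (picture, depth): 384x512x3 uint8, red, green, blue; 384x512 float32, m along the optical axis (not along the pixel's ray), 0 where there is no reading.
- vision.get_calibration(name): a dict with "camera_matrix" (3x3 intrinsics, pixels), "rvec" (rotation vector, rad) and "tvec" (3), from world to camera coordinates, as OpenCV has them. Camera axes: x right, y down, z forward; pixel columns grow to the right and rows downward; lengths in m; the calibration is good to about 2 mm. A picture is of the moment at which its call begins: read the wrist's pose just before it. get_calibration takes no time and is no camera call; for the wrist camera it gives the pose at the moment of the call.
- ticket.hand_in(): hands the job in; it is judged then, once.
The state is a dict: "time": time; "qpos": joint angles; "qvel": joint speeds; "joint_efforts": joint torques, N m; "tool_pos": TCP position; "tool_rot": TCP orientation; "contact_force": force on the tool from outside, world axes, zero at the start; "torque": the same for the moment, N m; "opening": finger opening in m; "grip_force": force on a finger pad.
Only numpy, scipy, OpenCV 4.12 (cv2) and the standard library are available. Lean on these libraries where they do the work, as an engineer would, in place of code of your own. Each camera call takes 0.05 s, during which the arm holds its last target. There are 200 camera calls.

TASK

Make the melt pump safe, clamp its die block and make the pump ready again: first press the mushroom stop button fully down until it latches and stays down by itself. With the stop still down, swing the upright clamp arm over onto the die block, easing it all the way down by hand rather than letting it drop. Then turn the mushroom head clockwise (seen from above) until it is released and comes fully back up, leaving the clamp closed, the die block in its nest and everything else on the bench where it lies.

Things in the scene. Friction and masses are not known exactly. Their poses are not given: they have to be found in the camera images.
- stop_box: Fixed steel box of the stop station, 120 (x) x 100 (y) mm, top 66 mm above the table, on a 150 x 130 x 6 mm foot, with a collar of 48 mm diameter up to 76 mm height, and the black mushroom button upright in the middle of its top. Origin: centre of its underside, on the button's axis.
- stop_top (a point): Centre of the top of the black mushroom head (moves with it). The head is round, 52 mm in diameter and 24 mm high (its straight side runs from 7 to 21 mm below the top), on a 24 mm stem. Top 114 mm above the table when up, 104 mm when latched.
- stop_press (a joint): How far the mushroom is pressed, m: 0 up, latches at 0.010, bottom stop at 0.0125. It is sprung: pushing it home takes about 8 to 12 N straight down. Once latched it stays at about 0.010.
- stop_turn (a joint): Turn of the mushroom head, rad, growing clockwise seen from above: rests at 0 (a stop; it will not turn the other way), end stop at 1.2. A light spring turns it back. Latched, it is released once turned clockwise past about 0.7, and then springs up to 0 press as soon as it is free to rise.
- fixture: Fixed clamp fixture: aluminium base plate 240 (x) x 120 (y) x 12 mm thick. Origin: on the table under the plate, 10 mm to +x of the plate's centre. The clamp's hinge stands 55 mm to +x of the origin between two cheeks (up to 98 mm height), the die block's nest (rails 10 mm high) lies 35 mm to -x of it.
- clamp_hinge (a point): Hinge axis of the clamp arm (parallel to the fixture's y axis), in the arm's mid plane, 85 mm above the table.
- clamp_bar (a point): Middle of the crossbar at the free end of the clamp arm, 150 mm from the hinge (moves with the arm). The crossbar is a round bar parallel to the hinge, 130 mm long, with a rubber grip of 16 mm diameter on each side of the 16 mm wide arm (grips run from 12 to 65 mm to either side). A rubber-tipped foot stands out 33 mm from the arm, 90 mm from the hinge.
- clamp_arm (a joint): Clamp arm angle, rad: 0 open (leaning back 0.30 beyond upright, towards fixture +x), 0.30 upright (over centre: beyond it the arm falls by itself), 1.87 closed (level, pointing to fixture -x, foot resting on the die block). The arm weighs 0.3 kg.
- die: Steel die block 50 (x) x 80 (y) x 40 mm, 0.9 kg, loose in the nest on the fixture, top 52 mm above the table. Origin: centre of its underside.
- wrench: Bystander, leave it alone: steel open-ended wrench, 180 mm, lying between the two task stations.
- transducer: Bystander, leave it alone: steel pressure transducer, 200 mm long, 34 mm thick, lying down.
- foil_tray: Bystander, leave it alone: open aluminium tray 120 x 200 x 45 mm.
- pellet_jar: Bystander, leave it alone: closed clear jar, 84 mm wide, 130 mm high.
- mug: Bystander, leave it alone: white mug, 80 mm wide, 95 mm high.
- brush: Bystander, leave it alone: brush, 200 mm, lying down.
- collar: Bystander, leave it alone: dark steel ring, 76 mm wide, 30 mm high.
Mind the look-alikes: they are no part of the job. Leave any purple look-alike of the stop_box alone.

How it is judged:
By the outcome, as a careful person would: the job done as asked, in the order asked, and still so for the second after the job is handed in, with the robot touching nothing.
It also fails if it takes over 64 s, if anything falls off the work surface, if the arm or the gripper's body presses on something with over 40 N, if the wrist force passes 120 N, or if a joint passes its speed limit or range.

## Working session

There is one attempt and no reset: what is moved stays moved. The work goes in short steps, Python scripts to look and compute and a shell command to move; the robot and the scene stay as the last step left them, time stands still between calls to the robot, and variables do not carry over. Pictures are saved under pics/ and viewed, at most 10 in all, crops included, and the job is handed in when it is done.

```bash
mkdir -p pics; ls; python3 - <<'E'
from cell import telemetry, vision
import cv2,numpy as np
for n in("scene","top"):
    p,d=vision.read_camera(n); np.savez(f"/tmp/{n}.npz",p=p,d=d)
    cv2.imwrite(f"pics/{n}0.png",cv2.cvtColor(p,cv2.COLOR_RGB2BGR))
    c=vision.get_calibration(n);print(n,c)
o=telemetry.observe();print(o)
E
```

```text
pics
scene {'camera_matrix': array([[410.84585232,   0.        , 258.72421623],
       [  0.        , 410.84585232, 193.09099124],
       [  0.        ,   0.        ,   1.        ]]), 'rvec': array([ 1.04556662,  2.64068846, -0.72210268]), 'tvec': array([ 0.38316495, -0.22328086,  1.50852024])}
top {'camera_matrix': array([[399.99733118,   0.        , 250.6259604 ],
       [  0.        , 399.99733118, 190.74766618],
       [  0.        ,   0.        ,   1.        ]]), 'rvec': array([ 2.14883474, -2.17402151,  0.11802664]), 'tvec': array([0.02022585, 0.56458303, 1.520575  ])}
{'time': 0.1, 'qpos': array([-1.49498549e+00,  3.42591346e-01,  1.52492389e+00,  5.55099223e-06,
        1.27538671e+00, -1.46017023e-01]), 'qvel': array([-0.00067049, -0.0016193 , -0.00357961,  0.00113344,  0.00120608,
        0.00135639]), 'joint_efforts': array([ 1.63008372e-03, -4.32004058e+01, -2.44695014e+01,  7.19258236e-02,
        5.26417745e-02, -6.18128183e-05]), 'tool_pos': array([ 0.11551064, -0.51200186,  0.40414549]), 'tool_rot': array([-3.14029807e+00, -1.95751243e-04,  2.21826116e-01]), 'contact_force': array([-0.72673444, -0.38894163, -0.78617112]), 'torque': array([-0.0785827 ,  0.01988058, -0.03073587]), 'grip_force': 0.0, 'opening': 0.09203478001768807}
```

View pics/scene0.png

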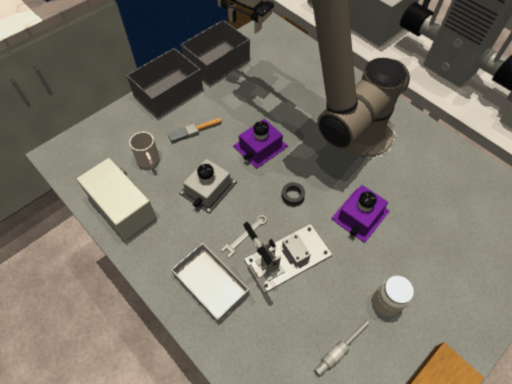

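View pics/top0.png

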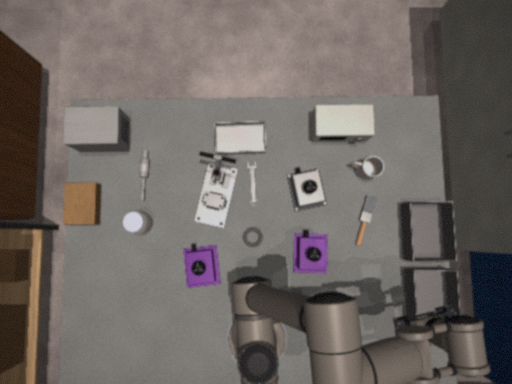

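The scene picture shows the grey stop box at (207,178) and the fixture at (288,255). In the top picture they are at (309,187) and (217,195), with the clamp crossbar at about (217,158). Next I'll turn these into positions.

```bash
cat > h.py <<'E'
import numpy as np,cv2
from cell import vision
def cloud(n,d,c=None):
    c=c or vision.get_calibration(n);K=c["camera_matrix"];R=cv2.Rodrigues(c["rvec"])[0]
    v,u=np.mgrid[:384,:512];r=np.stack([(u-K[0,2])/K[0,0],(v-K[1,2])/K[1,1],u*0+1],-1)*d[...,None]
    return (r-c["tvec"].reshape(3))@R   # world points
def rect(q): 
    r=cv2.minAreaRect((q[:,:2]*1000).astype(np.float32)); return np.round(r[0],1),np.round(r[1],1),round(r[2],1)
E
python3 - <<'E'
from h import *
for n in("top","scene"):
    z=np.load(f"/tmp/{n}.npz");P=cloud(n,z["d"]);p=z["p"].astype(int)
    roi=np.zeros((384,512),bool)
    if n=="top":
        w=P[...,2]
        A=np.zeros_like(roi);A[160:215,280:335]=1
        B=np.zeros_like(roi);B[145:232,185:245]=1
    else:
        A=np.zeros_like(roi);A[150:215,175:240]=1
        B=np.zeros_like(roi);B[215:295,240:335]=1
    Z=P[...,2];dk=p.max(-1)<70
    m=A&(Z>.1)&(Z<.13);print(n,"head",m.sum(),P[m].mean(0),rect(P[m]))
    m=A&(Z>.056)&(Z<.072);print("box top",m.sum(),np.median(P[m],0),rect(P[m]))
    m=B&(Z>.006)&(Z<.018);print("plate",m.sum(),P[m].mean(0),rect(P[m]))
    m=B&(Z>.046)&(Z<.057);print("die",m.sum(),np.median(P[m],0),rect(P[m]))
    m=B&(Z>.19);print("bar",m.sum(),P[m].mean(0) if m.any() else 0,rect(P[m]) if m.any() else 0, P[m].max(0))
    m=B&(Z>.12)&(Z<.19);print("arm",m.sum(),P[m].mean(0))
E
```

```text
top head 155 [ 0.5714139  -0.20419358  0.11196561] (array([ 573.2, -204.2]), array([47.8, 49.5]), 89.5)
box top 635 [ 0.56555501 -0.20149236  0.06616337] (array([ 572. , -205.5]), array([120.2, 100.8]), 11.5)
plate 1370 [0.56044642 0.14950656 0.01169981] (array([582.3, 157.3]), array([235.2, 342.4]), 89.5)
die 264 [0.53210449 0.15377457 0.05189748] (array([616.5, 121.5]), array([110.8, 234.9]), 77.2)
bar 233 [0.63527367 0.11625841 0.3396983 ] (array([559.5,  60.1]), array([341.3,  96. ]), 32.5) [0.68166186 0.18765576 1.57457679]
arm 65 [0.62766286 0.1314731  0.17330244]
scene head 193 [ 0.57336924 -0.19883409  0.10988699] (array([ 572.9, -201.1]), array([49. , 47.5]), 49.7)
box top 748 [ 0.58958039 -0.18612893  0.06439027] (array([ 572.1, -201.3]), array([121.6, 102.1]), 11.6)
plate 1988 [0.55802529 0.15771519 0.01132885] (array([539. , 148.9]), array([254.1, 302.5]), 48.0)
die 459 [0.53191908 0.16029334 0.05112875] (array([610.4, 140.9]), array([ 80.1, 217.7]), 75.9)
bar 372 [0.68643502 0.15838243 0.31495435] (array([771.5, 269.6]), array([477.6,  78.5]), 49.8) [0.95574953 0.42652841 1.17342208]
arm 91 [0.63051377 0.13893623 0.17254878]
```

```bash
python3 - <<'E'
from h import *
from scipy.ndimage import label
def big(m):
    l,n=label(m,np.ones((3,3)));return l==np.argmax(np.bincount(l.ravel())[1:])+1
for n,b in(("top",(145,232,185,245)),("scene",(215,295,240,335))):
    z=np.load(f"/tmp/{n}.npz");P=cloud(n,z["d"]);Z=P[...,2]
    B=np.zeros(Z.shape,bool);B[b[0]:b[1],b[2]:b[3]]=1
    X,Y=P[...,0],P[...,1]
    B&=(X>.42)&(X<.74)&(Y>.04)&(Y<.25)
    m=big(B&(Z>.008)&(Z<.015));print(n,"plate",m.sum(),rect(P[m]))
    m=big(B&(Z>.048)&(Z<.056));print("die",m.sum(),P[m].mean(0),rect(P[m]))
    m=B&(Z>.2)&(Z<.26);q=P[m];print("bar",len(q),q.mean(0),rect(q),q.max(0))
    print(np.round(q[q[:,1].argsort()][::5]*1000))
    for lo in(.09,.11,.13,.15,.17,.19):
        m=B&(Z>lo)&(Z<lo+.02);print(lo,m.sum(),P[m].mean(0).round(4))
E
```

```text
top plate 802 (array([554.5, 150.3]), array([123.1, 240. ]), 76.1)
die 211 [0.5295171  0.15424402 0.05213357] (array([530., 156.]), array([78.5, 50. ]), 76.3)
bar 201 [0.65853038 0.12563203 0.23241765] (array([655.8, 126.8]), array([129.6,  26.3]), 77.1) [0.68166186 0.18765576 0.2437341 ]
[[651.  61. 236.]
 [651.  65. 233.]
 [642.  69. 230.]
 [642.  72. 230.]
 [642.  76. 228.]
 [645.  79. 231.]
 [642.  82. 227.]
 [655.  89. 236.]
 [654.  92. 240.]
 [657.  95. 240.]
 [654.  99. 240.]
 [658. 102. 237.]
 [655. 106. 235.]
 [658. 109. 236.]
 [655. 113. 234.]
 [652. 116. 235.]
 [655. 119. 235.]
 [649. 121. 216.]
 [662. 123. 234.]
 [643. 125. 205.]
 [653. 127. 231.]
 [644. 129. 204.]
 [656. 130. 231.]
 [644. 132. 203.]
 [650. 134. 225.]
 [644. 136. 201.]
 [665. 139. 241.]
 [669. 143. 238.]
 [666. 146. 236.]
 [662. 150. 239.]
 [669. 153. 237.]
 [670. 157. 234.]
 [669. 160. 240.]
 [677. 164. 233.]
 [677. 167. 235.]
 [667. 171. 231.]
 [666. 174. 235.]
 [681. 178. 231.]
 [671. 182. 228.]
 [676. 184. 238.]
 [680. 188. 234.]]
0.09 60 [0.6127 0.1345 0.0974]
0.11 7 [0.6229 0.1292 0.117 ]
0.13 5 [0.
[... 1077 characters left out ...]
 139. 235.]
 [669. 141. 235.]
 [664. 143. 237.]
 [666. 145. 237.]
 [660. 147. 232.]
 [672. 149. 229.]
 [658. 152. 230.]
 [663. 153. 234.]
 [665. 155. 235.]
 [667. 157. 235.]
 [665. 159. 236.]
 [671. 161. 236.]
 [676. 163. 228.]
 [671. 165. 236.]
 [676. 167. 228.]
 [668. 169. 237.]
 [663. 171. 233.]
 [678. 173. 229.]
 [667. 175. 233.]
 [676. 177. 233.]
 [677. 178. 231.]
 [678. 180. 230.]
 [667. 182. 235.]
 [672. 184. 233.]
 [680. 185. 231.]
 [669. 187. 234.]
 [671. 189. 236.]
 [679. 191. 232.]
 [673. 192. 230.]]
0.09 70 [0.6118 0.1473 0.0961]
0.11 10 [0.6229 0.1442 0.1185]
0.13 9 [0.6287 0.1425 0.1415]
0.15 8 [0.6407 0.141  0.162 ]
0.17 70 [0.6299 0.1379 0.1805]
0.19 12 [0.6302 0.1399 0.1943]
```

```bash
cat >> h.py <<'E'
def togo(x,y,z,yaw=None):
    from cell import telemetry
    from scipy.spatial.transform import Rotation as Ro
    o=telemetry.observe();R=Ro.from_euler("xyz",o["tool_rot"]).as_matrix()
    print("pos",o["tool_pos"].round(4),"yaw",o["tool_rot"][2].round(3),"q",o["qpos"].round(2),"F",o["contact_force"].round(1),"open",round(o["opening"],4),"t",round(o["time"],2))
    print("shift mm",(R.T@(np.array([x,y,z])-o["tool_pos"])*1000).round(1), "roll", None if yaw is None else -((yaw-o["tool_rot"][2]+np.pi/2)%np.pi-np.pi/2))
E
python3 -m crank '[[-1,43,-17,0,0],[-1,86,-33,0,0],[-1,128,-50,0,0],[-1,171,-67,0,0],[-1,214,-84,0,0],[-1,257,-100,0,0],[-1,299,-117,0,0],[-1,342,-134,0,0],[-1,385,-151,0,0],[-1,428,-167,0,0],[-1,470,-184,0,0],[-1,513,-201,0,0]]' 10
python3 - <<'E'
from h import *
togo(.572,-.203,.32)
E
```

```text
time: 1.1
tool_pos: [0.531, -0.2302, 0.4044]
tool_rot: [-3.141, 0.001, 0.222]
contact_force: [0.8, -0.7, 0.8]
opening: 0.0165
grip_force: 0.0
pos [ 0.531  -0.2302  0.4044] yaw 0.222 q [-0.54  0.44  1.37 -0.    1.33  0.81] F [ 0.8 -0.7  0.8] open 0.0165 t 1.1
shift mm [ 46.  -17.5  84.4] roll None
```

```bash
python3 -m crank '[[-1,20,-8,0,0],[-1,40,-15,0,0],[-1,46,-17.5,0,0],[-1,46,-17.5,0,0],[-1,46,-17.5,0,0]]' 10
python3 - <<'E'
from h import *
from cell import telemetry
c=vision.get_calibration("wrist");p,d=vision.read_camera("wrist")
cv2.imwrite("pics/w1.png",cv2.cvtColor(p,cv2.COLOR_RGB2BGR))
P=cloud("wrist",d,c);Z=P[...,2]
near=(abs(P[...,0]-.572)<.08)&(abs(P[...,1]+.203)<.08)
m=near&(Z>.1)&(Z<.125);print("head",m.sum(),rect(P[m]),P[m].max(0))
m=near&(Z>.06)&(Z<.07);print("box",m.sum(),rect(P[m]))
togo(.572,-.203,.30)
E
```

```text
time: 1.52
tool_pos: [0.5702, -0.205, 0.4042]
tool_rot: [-3.141, 0.001, 0.222]
contact_force: [0.2, -0.4, -0.4]
opening: 0.0006
grip_force: 0.0
head 2341 (array([ 569. , -202.6]), array([51.5, 50.7]), 12.9) [ 0.59456799 -0.17705255  0.11476919]
box 6475 (array([ 575.1, -201.7]), array([107.3, 100. ]), 11.2)
pos [ 0.5698 -0.2054  0.4045] yaw 0.221 q [-0.47  0.49  1.29 -0.    1.36  0.88] F [ 0.1 -1.7 -0.3] open 0.0006 t 1.57
shift mm [  2.8  -1.9 104.5] roll None
```

View pics/w1.png

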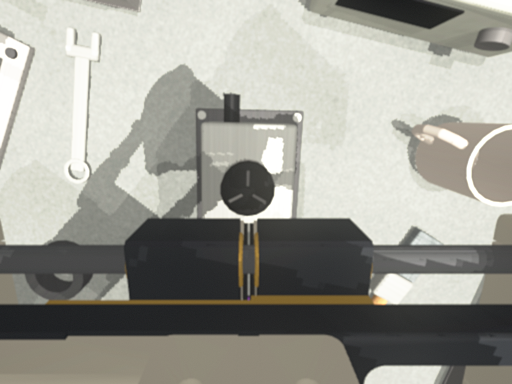

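The wrist view shows the mushroom head at (247,187), with the closed fingers just below it in the picture. The head measures at (0.570,-0.2025), so I'll descend and press.

```bash
python3 -m crank '[[-1,1,-2.5,40,0],[-1,1,-2.5,75,0],[-1,1,-2.5,98,0],[-1,1,-2.5,104,0],[-1,1,-2.5,104,0]]' 20
python3 -m crank '[[-1,0,0,3,0],[-1,0,0,6,0],[-1,0,0,9,0],[-1,0,0,12,0],[-1,0,0,15,0],[-1,0,0,17,0],[-1,0,0,19,0],[-1,0,0,19,0]]'
```

```text
time: 1.98
tool_pos: [0.5699, -0.2029, 0.2994]
tool_rot: [-3.139, 0.003, 0.22]
contact_force: [-0.0, 0.0, -0.0]
opening: 0.0003
grip_force: 0.0
time: 2.65
tool_pos: [0.5714, -0.2023, 0.2827]
tool_rot: [3.14, -0.002, 0.222]
contact_force: [0.6, -1.3, 3.0]
opening: 0.0004
grip_force: 1.4
```

```bash
python3 -m crank '[[-1,0,0,1,0],[-1,0,0,2,0],[-1,0,0,2,0]]'; python3 -m crank '[[-1,0,0,0.7,0],[-1,0,0,1.5,0],[-1,0,0,1.5,0]]'
```

```text
time: 2.9
tool_pos: [0.5714, -0.2023, 0.2808]
tool_rot: [3.14, -0.002, 0.222]
contact_force: [0.5, -0.2, 6.2]
opening: 0.0002
grip_force: 3.2
time: 3.15
tool_pos: [0.5714, -0.2023, 0.2797]
tool_rot: [3.139, -0.002, 0.222]
contact_force: [-0.4, -0.4, 7.7]
opening: 0.0005
grip_force: 3.9
```

```bash
python3 -m crank '[[-1,0,0,0.7,0],[-1,0,0,1.5,0],[-1,0,0,1.5,0]]';python3 -m crank '[[-1,0,0,0.7,0],[-1,0,0,1.5,0],[-1,0,0,1.5,0]]'
```

```text
time: 3.4
tool_pos: [0.5714, -0.2023, 0.2795]
tool_rot: [3.139, -0.003, 0.222]
contact_force: [-2.6, 0.2, 16.1]
opening: 0.0003
grip_force: 7.8
time: 3.65
tool_pos: [0.5714, -0.2023, 0.2794]
tool_rot: [3.138, -0.004, 0.222]
contact_force: [-6.4, 1.2, 23.0]
opening: 0.0002
grip_force: 11.8
```

Bottom stop reached. I'll back off and check the latch.

```bash
python3 -m crank '[[-1,0,0,-2,0],[-1,0,0,-6,0],[-1,0,0,-12,0],[-1,0,0,-40,0],[-1,0,0,-75,0],[-1,0,0,-110,0],[-1,0,0,-125,0],[-1,0,0,-125,0],[-1,0,0,-125,0]]'
python3 - <<'E'
from h import *
c=vision.get_calibration("wrist");p,d=vision.read_camera("wrist")
P=cloud("wrist",d,c);Z=P[...,2]
m=(abs(P[...,0]-.575)<.02)&(abs(P[...,1]+.203)<.02)&(Z>.09)&(Z<.13);print("head z",m.sum(),np.median(Z[m]))
m=(abs(P[...,0]-.575)<.05)&(abs(P[...,1]+.203)<.05)&(Z>.09)&(Z<.125);print(rect(P[m]))
# bar-grip target: 38 mm to world -y/side
a=np.deg2rad(-13.7);ux=np.array([np.cos(a),np.sin(a)]);uy=np.array([-ux[1],ux[0]])
b=np.array([.554,.1527])+.065*ux-0+.0443*ux;b0=np.array([.554,.1527])+.065*ux
print("hinge",b0,"bar open",b,"grip -y side",b-.038*uy)
g=b-.038*uy;togo(g[0],g[1],.43,1.331)
E
```

```text
time: 4.4
tool_pos: [0.5709, -0.2019, 0.4006]
tool_rot: [3.141, -0.001, 0.222]
contact_force: [0.1, -0.8, -0.9]
opening: 0.0001
grip_force: 0.0
head z 1686 0.10205202523753587
(array([ 569. , -203.1]), array([51.6, 50.2]), 10.7)
hinge [0.61715069 0.13730552] bar open [0.66019032 0.12681359] grip -y side [0.65119047 0.08989472]
pos [ 0.5708 -0.2018  0.3992] yaw 0.222 q [-0.47  0.5   1.3  -0.    1.35  0.88] F [-0.3  0.2  0.1] open 0.0001 t 4.45
shift mm [ 142.6 -266.9  -30.7] roll -1.1091368160663375
```

The head top now reads about 0.102, against 0.114 before, so it is latched. I'll move above the crossbar.

```bash
python3 -m crank '[[1,12,-22,-20,-0.1],[1,24,-44,-40,-0.2],[1,36,-67,-50,-0.3],[1,48,-89,-50,-0.4],[1,60,-111,-50,-0.5],[1,72,-134,-50,-0.6],[1,84,-156,-50,-0.7],[1,96,-178,-50,-0.8],[1,107,-200,-50,-0.9],[1,119,-222,-50,-1.0],[1,131,-245,-50,-1.11],[1,142.6,-267,-50,-1.11]]' 8
python3 -m crank '[[1,0,0,0,0],[1,0,0,0,0]]'
python3 - <<'E'
from h import *
c=vision.get_calibration("wrist");p,d=vision.read_camera("wrist")
cv2.imwrite("pics/w2.png",cv2.cvtColor(p,cv2.COLOR_RGB2BGR))
P=cloud("wrist",d,c);Z=P[...,2]
m=(Z>.215)&(Z<.25)&(abs(P[...,0]-.66)<.1)&(abs(P[...,1]-.127)<.1);print("bar",m.sum(),rect(P[m]),P[m].mean(0))
togo(.6512,.0899,.387,1.331)
E
```

```text
time: 5.45
tool_pos: [0.6517, 0.0912, 0.4475]
tool_rot: [-3.137, 0.001, 1.338]
contact_force: [0.2, 0.2, -0.3]
opening: 0.0758
grip_force: 0.0
time: 5.62
tool_pos: [0.6516, 0.091, 0.4475]
tool_rot: [-3.137, 0.001, 1.334]
contact_force: [0.0, 0.1, -0.7]
opening: 0.089
grip_force: 0.0
bar 4762 (array([656.5, 132.9]), array([123.3,  22. ]), 75.5) [0.65904204 0.13711993 0.23287225]
pos [0.6515 0.0899 0.4481] yaw 1.332 q [ 0.02  0.58  1.03 -0.    1.54  0.26] F [-0.6 -0.6  0.1] open 0.0903 t 5.67
shift mm [ 0.  -0.  61.1] roll 0.0013618143379017233
```

View pics/w2.png

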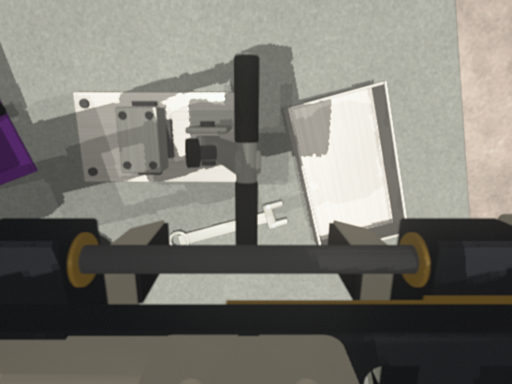

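The bar is vertical in the picture at column 246, centred between the fingers (about 135 to 360). I'll descend and grip.

```bash
python3 -m crank '[[1,0,0,30,0],[1,0,0,55,0],[1,0,0,61,0],[1,0,0,61,0]]' 8
python3 -m crank '[[-0.3,0,0,0,0],[-0.3,0,0,0,0],[-0.3,0,0,0,0],[-1,0,0,0,0],[-1,0,0,0,0],[-1,0,0,0,0],[-1,0,0,0,0],[-1,0,0,0,0],[-1,0,0,0,0]]' 8
python3 - <<'E'
from h import *
# arc: fixture x of bar rel. hinge, z ; steps
r=.15
for t in np.arange(0,1.9,.17): print(round(t,2),"dX(-fx) %.1f dz(tool,down+) %.1f"%(1000*r*(np.sin(.3)-np.sin(.3-t)),1000*r*(np.cos(.3)-np.cos(t-.3))))
togo(.6512,.0899,.387,1.331)
E
```

```text
time: 6.0
tool_pos: [0.651, 0.0885, 0.3865]
tool_rot: [-3.136, 0.002, 1.33]
contact_force: [0.6, 0.2, 0.7]
opening: 0.0918
grip_force: 0.0
time: 6.75
tool_pos: [0.6514, 0.0898, 0.3892]
tool_rot: [-3.142, 0.0, 1.332]
contact_force: [-0.6, 1.0, 0.6]
opening: 0.0364
grip_force: 0.0
0.0 dX(-fx) 0.0 dz(tool,down+) 0.0
0.17 dX(-fx) 24.9 dz(tool,down+) -5.4
0.34 dX(-fx) 50.3 dz(tool,down+) -6.6
0.51 dX(-fx) 75.6 dz(tool,down+) -3.4
0.68 dX(-fx) 100.0 dz(tool,down+) 4.0
0.85 dX(-fx) 122.7 dz(tool,down+) 15.4
1.02 dX(-fx) 143.2 dz(tool,down+) 30.5
1.19 dX(-fx) 160.9 dz(tool,down+) 48.9
1.36 dX(-fx) 175.2 dz(tool,down+) 70.0
1.53 dX(-fx) 185.7 dz(tool,down+) 93.2
1.7 dX(-fx) 192.1 dz(tool,down+) 117.8
1.87 dX(-fx) 194.3 dz(tool,down+) 143.2
pos [0.6514 0.0898 0.3892] yaw 1.332 q [ 0.02  0.6   1.14 -0.    1.4   0.26] F [-0.6  1.   0.6] open 0.0364 t 6.75
shift mm [ 0.  -0.2  2.2] roll 0.000870960845303248
```

```bash
python3 -m crank '[[-1,0,0,0,0],[-1,0,0,0,0],[-1,0,0,0,0],[-1,0,0,0,0],[-1,0,0,0,0],[-1,0,0,0,0]]' 8
```

```text
time: 7.25
tool_pos: [0.65, 0.0903, 0.389]
tool_rot: [-3.135, 0.001, 1.332]
contact_force: [-9.9, 1.5, 3.6]
opening: 0.0156
grip_force: 8.0
```

```bash
python3 -m crank '[[-1,0,-6,-1.5,0],[-1,0,-12,-3,0],[-1,0,-25,-5.4,0],[-1,0,-38,-6.4,0],[-1,0,-50,-6.6,0],[-1,0,-63,-5.4,0],[-1,0,-75.6,-3.4,0],[-1,0,-75.6,-3.4,0]]' 8
```

```text
time: 7.92
tool_pos: [0.5761, 0.1083, 0.3931]
tool_rot: [-3.141, 0.0, 1.333]
contact_force: [-0.8, 0.1, 0.9]
opening: 0.0159
grip_force: 8.0
```

```bash
python3 -m crank '[[-1,0,-12.5,3.3,0],[-1,0,-24.4,7.4,0],[-1,0,-36,12.7,0],[-1,0,-47.1,18.8,0],[-1,0,-57.6,26,0],[-1,0,-67.6,33.9,0],[-1,0,-67.6,33.9,0]]' 8
python3 -m crank '[[-1,0,-9.3,9,0],[-1,0,-17.7,18.4,0],[-1,0,-25.3,28.6,0],[-1,0,-32,39.5,0],[-1,0,-32,39.5,0]]' 8
```

```text
time: 8.5
tool_pos: [0.5111, 0.1241, 0.3575]
tool_rot: [-3.139, 0.0, 1.332]
contact_force: [-2.6, 1.5, 0.3]
opening: 0.0155
grip_force: 8.0
time: 8.92
tool_pos: [0.4807, 0.1314, 0.3179]
tool_rot: [-3.139, 0.001, 1.332]
contact_force: [-2.8, 2.1, -0.8]
opening: 0.0158
grip_force: 8.0
```

```bash
python3 -m crank '[[-1,0,-5.6,11.4,0],[-1,0,-10.5,23.2,0],[-1,0,-14.2,35.4,0],[-1,0,-16.9,47.8,0],[-1,0,-16.9,47.8,0]]' 8
python3 -m crank '[[-1,0,-1.2,8,0],[-1,0,-1.9,16,0],[-1,0,-2.2,21,0],[-1,0,-2.2,21,0]]' 8
```

```text
time: 9.33
tool_pos: [0.464, 0.1355, 0.2697]
tool_rot: [-3.136, 0.001, 1.332]
contact_force: [-7.9, 3.0, -0.7]
opening: 0.0151
grip_force: 8.0
time: 9.67
tool_pos: [0.4616, 0.136, 0.2492]
tool_rot: [-3.134, 0.002, 1.332]
contact_force: [-9.0, 4.2, -1.3]
opening: 0.0156
grip_force: 8.0
```

```bash
python3 -m crank '[[-1,0,-1.5,1.5,0],[-1,0,-1.5,3,0],[-1,0,-1.5,3,0]]' 8; python3 -m crank '[[-1,0,0,1.5,0],[-1,0,0,3,0],[-1,0,0,3,0]]' 8
```

```text
time: 9.92
tool_pos: [0.461, 0.1362, 0.2471]
tool_rot: [-3.138, 0.001, 1.332]
contact_force: [-7.3, 2.4, -0.6]
opening: 0.0157
grip_force: 8.0
time: 10.17
tool_pos: [0.4608, 0.1362, 0.2441]
tool_rot: [-3.137, 0.001, 1.332]
contact_force: [-6.8, 3.4, -1.9]
opening: 0.0156
grip_force: 8.0
```

```bash
python3 - <<'E'
from h import *
for n in("scene","wrist"):
    c=vision.get_calibration(n);p,d=vision.read_camera(n)
    cv2.imwrite(f"pics/{n}3.png",cv2.cvtColor(p,cv2.COLOR_RGB2BGR) if n=="wrist" else cv2.resize(cv2.cvtColor(p,cv2.COLOR_RGB2BGR)[200:310,220:350],None,fx=5,fy=5))
    P=cloud(n,d,c);Z=P[...,2]
    h=np.array([.6172,.1373]);a=np.deg2rad(-13.7);ux=np.array([np.cos(a),np.sin(a)])
    q=(P[...,:2]-h);s=-(q@ux);t=q@np.array([-ux[1],ux[0]])
    for lo in range(20,160,15):
        m=(abs(t)<.007)&(s>lo/1e3)&(s<(lo+15)/1e3)&(Z>.07)&(Z<.2)
        print(n,lo,m.sum(),np.median(Z[m]).round(4) if m.any() else "")
    m=(abs(s-.15)<.02)&(t>.015)&(t<.06)&(Z>.06)&(Z<.2); print("bar",np.percentile(Z[m],90) if m.any() else "")
E
```

```text
scene 20 22 0.0945
scene 35 21 0.0943
scene 50 43 0.1334
scene 65 49 0.144
scene 80 31 0.1045
scene 95 21 0.0987
scene 110 46 0.1403
scene 125 40 0.1395
scene 140 26 0.0995
scene 155 21 0.1502
bar 0.0994212138300689
wrist 20 0 
wrist 35 683 0.0944
wrist 50 1018 0.0949
wrist 65 1317 0.0958
wrist 80 1117 0.1044
wrist 95 1633 0.1024
wrist 110 2859 0.1445
wrist 125 3790 0.1479
wrist 140 2080 0.0995
wrist 155 1972 0.1481
bar 0.09796890059321309
```

View pics/scene3.png

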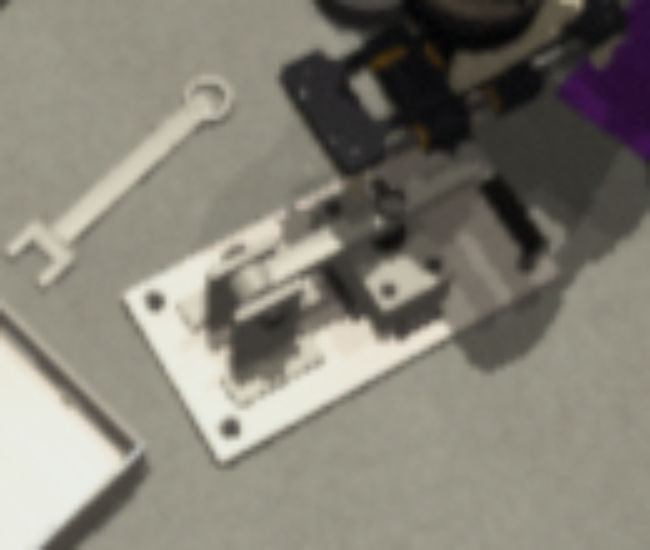

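The crop shows the arm nearly level over the die. The bar top is at about 0.098, against 0.093 when closed, so a few mm remain.

```bash
for i in 1 2 3; do python3 -m crank '[[-1,0,0,1,0],[-1,0,0,2,0],[-1,0,0,2,0]]' 8 | grep -E "pos|contact|open"; done
```

```text
tool_pos: [0.4608, 0.1362, 0.2421]
contact_force: [-6.4, 2.4, -1.3]
opening: 0.0153
tool_pos: [0.4608, 0.1362, 0.2401]
contact_force: [-6.5, 2.5, -1.7]
opening: 0.0154
tool_pos: [0.4608, 0.1362, 0.2381]
contact_force: [-7.0, 3.0, -1.7]
opening: 0.016
```

```bash
for i in 1 2 3; do python3 -m crank '[[-1,0,0,0.7,0],[-1,0,0,1.5,0],[-1,0,0,1.5,0]]' 8 | grep -E "pos|contact|open"; done
```

```text
tool_pos: [0.4607, 0.1362, 0.2374]
contact_force: [-9.3, 1.9, 5.1]
opening: 0.0155
tool_pos: [0.4607, 0.1362, 0.2362]
contact_force: [-9.4, 1.7, 9.4]
opening: 0.0155
tool_pos: [0.4607, 0.1362, 0.2347]
contact_force: [-10.1, 1.9, 9.8]
opening: 0.0158
```

```bash
python3 -m crank '[[-0.35,0,0,0,0],[-0.35,0,0,0,0],[-0.35,0,0,0,0],[-0.35,0,0,0,0],[-0.35,0,0,-10,0],[-0.35,0,0,-30,0],[-0.35,0,0,-65,0],[-0.35,0,0,-100,0],[-0.35,0,0,-135,0],[-0.35,0,0,-150,0],[-0.35,0,0,-150,0]]' 8
python3 - <<'E'
from h import *
c=vision.get_calibration("wrist");p,d=vision.read_camera("wrist")
cv2.imwrite("pics/w4.png",cv2.cvtColor(p,cv2.COLOR_RGB2BGR))
P=cloud("wrist",d,c)
h=np.array([.6172,.1373]);a=np.deg2rad(-13.7);ux=np.array([np.cos(a),np.sin(a)])
q=(P[...,:2]-h);s=-(q@ux);t=q@np.array([-ux[1],ux[0]]);Z=P[...,2]
m=(abs(s-.15)<.01)&(abs(t)<.06)&(Z>.06)&(Z<.15); print("bar z90",np.percentile(Z[m],90))
m=(Z>.048)&(Z<.056)&(abs(s-.09)<.05)&(abs(t)<.06);print("die",rect(P[m]))
togo(.5705,-.2025,.39,.222)
E
```

```text
time: 12.68
tool_pos: [0.4622, 0.1362, 0.3882]
tool_rot: [3.133, -0.003, 1.332]
contact_force: [0.4, -0.0, 0.1]
opening: 0.0296
grip_force: 0.0
bar z90 0.09257392320963391
die (array([526.9, 161.2]), array([79.2, 50. ]), 76.5)
pos [0.4617 0.1361 0.3858] yaw 1.332 q [ 0.13  0.28  1.67 -0.    1.19  0.37] F [ 0.3  0.1 -0.7] open 0.0296 t 12.73
shift mm [-303.2  185.9   -3.8] roll 1.1097426501965915
```

View pics/w4.png

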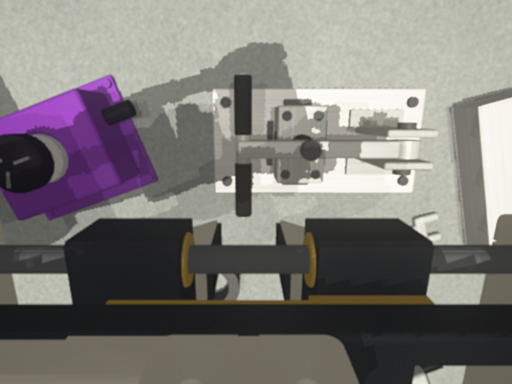

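The view shows the clamp level with its bar at (243,145) and the foot on the die at (310,150). It is closed (bar top 0.0926) and the die is in its nest. Back to the stop.

```bash
python3 -m crank '[[1,-25,15,-8,0.1],[1,-51,31,-8,0.2],[1,-76,47,-8,0.3],[1,-101,62,-8,0.4],[1,-126,78,-8,0.5],[1,-152,93,-8,0.6],[1,-177,109,-8,0.7],[1,-202,124,-8,0.8],[1,-227,139,-8,0.9],[1,-253,155,-8,1.0],[1,-278,171,-8,1.11],[1,-303,186,-4,1.11]]' 8
python3 -m crank '[[1,0,0,0,0],[1,0,0,0,0],[1,0,0,0,0]]'
python3 - <<'E'
from h import *
c=vision.get_calibration("wrist");p,d=vision.read_camera("wrist")
P=cloud("wrist",d,c);Z=P[...,2]
m=(abs(P[...,0]-.572)<.05)&(abs(P[...,1]+.203)<.05)&(Z>.09)&(Z<.125);print(rect(P[m]),np.median(Z[m]))
togo(.5705,-.2028,.254,.222)
E
```

```text
time: 13.73
tool_pos: [0.5706, -0.2041, 0.3865]
tool_rot: [-3.141, 0.001, 0.216]
contact_force: [0.7, -0.3, 0.3]
opening: 0.0918
grip_force: 0.0
time: 13.98
tool_pos: [0.57, -0.202, 0.3863]
tool_rot: [-3.139, 0.002, 0.222]
contact_force: [-0.1, 0.1, -0.0]
opening: 0.0915
grip_force: 0.0
(array([ 569., -203.]), array([51.3, 51.1]), 40.8) 0.10168506876652246
pos [ 0.57   -0.2015  0.3869] yaw 0.223 q [-0.47  0.5   1.32  0.    1.32  0.88] F [-1.2 -0.5 -0.3] open 0.0915 t 14.03
shift mm [  0.4   1.6 132.9] roll 0.0005683867100654272
```

```bash
python3 -m crank '[[1,0.4,1.3,40,0],[1,0.4,1.3,80,0],[1,0.4,1.3,115,0],[1,0.4,1.3,128,0],[1,0.4,1.3,133,0],[1,0.4,1.3,133,0]]' 15
python3 -m crank '[[-1,0,0,0,0],[-1,0,0,0,0],[-1,0,0,0,0],[-1,0,0,0,0],[-1,0,0,0,0],[-1,0,0,0,0],[-1,0,0,0,0],[-1,0,0,0,0]]' 15
```

```text
time: 14.53
tool_pos: [0.5707, -0.2023, 0.254]
tool_rot: [-3.14, 0.002, 0.223]
contact_force: [0.2, 0.2, 0.3]
opening: 0.0915
grip_force: 0.0
time: 15.2
tool_pos: [0.5709, -0.2035, 0.2551]
tool_rot: [3.141, -0.0, 0.222]
contact_force: [-0.8, -0.2, 2.0]
opening: 0.0515
grip_force: 15.0
```

```bash
python3 -m crank '[[-1,0,0,0,0.1],[-1,0,0,0,0.2],[-1,0,0,0,0.3],[-1,0,0,0,0.4],[-1,0,0,0,0.5],[-1,0,0,0,0.6],[-1,0,0,0,0.7],[-1,0,0,0,0.8],[-1,0,0,0,0.9],[-1,0,0,0,1.0],[-1,0,0,0,1.0]]' 15; python3 -m crank '[[-1,0,0,-3,0],[-1,0,0,-6,0],[-1,0,0,-9,0],[-1,0,0,-9,0]]'
```

```text
time: 16.12
tool_pos: [0.5705, -0.2046, 0.2558]
tool_rot: [3.14, -0.002, -0.783]
contact_force: [-3.3, -4.9, 5.3]
opening: 0.0519
grip_force: 15.0
time: 16.45
tool_pos: [0.5705, -0.2046, 0.2646]
tool_rot: [3.14, -0.001, -0.778]
contact_force: [-2.8, -4.2, 2.6]
opening: 0.0514
grip_force: 15.0
```

Force is pushing up on the tool, so the button looks released. I'll open, retreat and check everything.

```bash
python3 -m crank '[[1,0,0,0,0],[1,0,0,0,0],[1,0,0,0,0],[1,0,0,0,0],[1,0,0,0,0],[1,0,0,0,0],[1,0,0,-30,0],[1,0,0,-65,0],[1,0,0,-105,0],[1,0,0,-135,0],[1,0,0,-135,0]]'
python3 - <<'E'
from h import *
c=vision.get_calibration("wrist");p,d=vision.read_camera("wrist")
P=cloud("wrist",d,c);Z=P[...,2]
m=(abs(P[...,0]-.572)<.05)&(abs(P[...,1]+.203)<.05)&(Z>.09)&(Z<.125);print(rect(P[m]),np.median(Z[m]))
p,d=vision.read_camera("scene")
cv2.imwrite("pics/scene5.png",cv2.cvtColor(p,cv2.COLOR_RGB2BGR))
togo(0,0,0)
E
```

```text
time: 17.37
tool_pos: [0.5716, -0.2036, 0.4064]
tool_rot: [-3.138, -0.012, -0.778]
contact_force: [0.6, -0.1, 0.4]
opening: 0.092
grip_force: 0.0
(array([ 568.8, -203.5]), array([50.9, 51.4]), 71.0) 0.11124799225187544
pos [ 0.5708 -0.2033  0.4002] yaw -0.778 q [-0.47  0.49  1.3  -0.    1.35  1.88] F [-0.4  0.3 -1. ] open 0.0916 t 17.47
shift mm [-550.4  256.2  398.4] roll None
```

View pics/scene5.png

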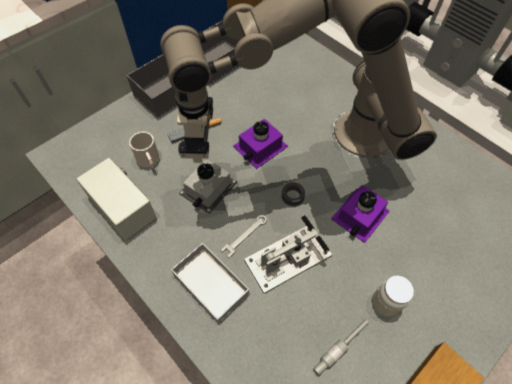

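```bash
python3 -m crank '[[1,0,0,0,0],[1,0,0,0,0],[1,0,0,0,0],[1,0,0,0,0]]' >/dev/null; python3 - <<'E'
from h import *
from cell import ticket
z=[]
for i in range(3):
    c=vision.get_calibration("wrist");p,d=vision.read_camera("wrist")
    P=cloud("wrist",d,c);Z=P[...,2]
    m=(abs(P[...,0]-.570)<.015)&(abs(P[...,1]+.203)<.015)&(Z>.09)&(Z<.125);z.append((np.median(Z[m]).round(4),Z[m].max().round(4)))
print(z)
p,d=vision.read_camera("top");P=cloud("top",d);q=np.load("/tmp/top.npz");P0=cloud("top",q["d"])
for X,n in((P0,"before"),(P,"now")):
    Z=X[...,2];m=(abs(X[...,0]-.572)<.03)&(abs(X[...,1]+.203)<.03)&(Z>.09)&(Z<.125);print(n,m.sum(),np.median(Z[m]) if m.any() else "")
E
```

```text
[(np.float64(0.1125), np.float64(0.1149)), (np.float64(0.1124), np.float64(0.1152)), (np.float64(0.1124), np.float64(0.1149))]
before 160 0.1122595502995056
now 79 0.11257267906661732
```

The head is fully up: 0.1126 now, against 0.1123 at the start. The clamp is closed and the bystanders have not moved, so I'm handing in.

```bash
python3 -c "from cell import ticket; print(ticket.hand_in())"
```

```text
the job is handed in; nothing more can be done
None
```

I pressed the stop until it latched, eased the clamp down onto the die block, then turned the head clockwise until it came fully back up. The job is handed in at about 18 s; the final checks showed the clamp closed, the die in its nest and everything else where it was.

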